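Refit the clamp knob and lock the panel jig

ROBOT

A 7-joint arm with a two-finger parallel gripper is mounted at the origin on the work surface. World frame = base frame: x ahead of the robot, y to its left, z up, the work surface at z = 0. Lengths are in m, angles in rad, forces in N, time in s.
With the tool pointing down it reaches from about 0.425 to 0.875 m from the base axis. Payload 4.7 kg.
Tool frame: the origin (TCP) lies midway between the tips of the shut fingers; the grasp point (between the pads) lies 19 mm behind it; x points along the fingers, y is the direction in which the jaws open and shut, and the axes are right-handed (so a half turn about x gives the same grasp; the last joint's range is limited). The gripper opens to 85 mm and grips with 20 to 120 N. Pads are 22 mm wide; open, the fingers measure 114 mm over their backs; the gripper's body (76 mm by 85 mm) begins 54 mm behind the grasp point. The pads swing forward as they close: fully open they stand 13 mm farther back than shut.
Start: joints at [0.014, 0.321, -0.07, 1.45, 0.023, 1.371, -0.057], TCP at [0.65, -0, 0.231] pointing down, gripper open.
Joint ranges: [-2.86, 2.86], [-0.3, 2.09], [-1.38, 1.24], [0.06, 2.45], [-1.56, 4.7], [0.09, 2.05], [-2.69, 2.69]. Speed limits (rad/s): [2.57, 2.57, 3.14, 3.14, 3.14, 3.14, 3.14].

INTERFACE

Orientations are given as a 3x3 rotation matrix whose columns are the frame's x, y, z axes.
In Python, from station import bot gives the robot as it stands.
- The arm moves only by the shell command python3 -m pendant 'ROWS'. ROWS is JSON, a list of rows, each a list of 5 numbers: the finger opening in mm, from 0 to 85.4, then the shift along the world's x, y, z in mm, then the turn about the world's z in rad. In form: [[claw, x, y, z, yaw], ...]. A call has 1 to 10 rows; each row is the pose to reach, as a shift and turn from the pose commanded when the call began; what a row does not reach only later rows make up. A row lasts 1/12 s, in which the tool goes at most 41.7 mm and 7.16 degrees, less where a joint would pass 70% of its speed; a pose out of reach is approached as far as the arm can. A call with a gripper value outside its range is refused whole. The fingers move at their own pace and stop on an object; the grip force is fixed at half the most. Time passes only in rows, so rows that repeat a pose let the fingers close. It gives the time, the measured TCP pose, the force and the opening at its end, in the units of the state.
- bot.read_state(): the state, without advancing time (a new reading comes with each control period).
- bot.snapshot(name): name is "scene" or "side" or "wrist"; returns the picture (480x640x3 uint8, blue, green, red); there is no depth.
- bot.camera_model(name): a dict with "camera_matrix" (3x3 intrinsics, pixels), "pose" (4x4, takes a point from camera to world coordinates); the wrist camera has in their place "T_tool_cam" (4x4, takes a point from camera to tool coordinates, whose origin is the TCP and whose axes are the tool frame's). Camera axes: x right, y down, z forward; pixel columns grow to the right and rows downward; lengths in m; the calibration is good to about 2 mm. A picture is of the moment at which its call begins: read the wrist's pose just before it. camera_model takes no time and is no camera call.
- bot.job_done(): hands the job in, once; it reports no verdict.
The state is a dict: "t": time; "joint_positions": joint angles; "joint_vel": joint speeds; "joint_torque": joint torques, N m; "eef_pos": TCP position; "eef_rot": TCP orientation; "force": force on the tool from outside, world axes, zero at the start; "moment": the same for the moment, N m; "gripper_width": finger opening in m.
Only numpy, scipy, OpenCV 4.12 (cv2) and the standard library are available. Lean on these libraries where they do the work, as an engineer would, in place of code of your own. Each camera call takes 0.05 s, during which the arm holds its last target. There are 200 camera calls.

TASK

The wing knob of the panel clamp has come off: pick it up, put it on the jig's keyed spindle and, pressing only lightly, turn it slowly until it drops fully home. Then turn it gently clockwise (seen from above) to the spindle's stop, so that the cam locks the panel and the knob's pointer lies along the panel's edge, and let go. Do not force anything, and leave the mallet, the bottle and the offcuts alone.

Things in the scene. Friction and masses are not known exactly. Their poses are not given: they have to be found in the camera images.
- knob: The loose black wing knob, about 160 g, standing on its hub on the bench, bar grip up. Origin: centre of the hub's flat underside; z up along its axis, x along the bar towards the pointer. Round hub 48 mm across and 34 mm high, 66 mm high with the bar.
- knob_bar (a point): Middle of the knob's bar grip, on its axis, 50 mm above its underside. The bar is 66 mm long (knob's x), 16 mm wide (y), from 34 to 66 mm above the underside. A small wedge-shaped pointer at the foot of its +x end, 41 mm out from the axis, 34 to 48 mm up, marks the keyway's side.
- knob_bore (a point): Centre of the mouth of the knob's blind bore, in its underside. Bore 17.5 mm wide, 31 mm deep, with a keyway 7.5 mm wide on the pointer's side (+x), over the bore's full depth, reaching 19 mm from the axis.
- seat (a point): Point on the jig's spindle axis, on top of the steel collar where the knob's underside rests when fully home, 32 mm above the bench. Axes as the jig's: z up, x along the panel's edge. All contact forces between knob and jig added up must stay below 40 N; 5 to 8 N of pressing is enough.
- shaft_top (a point): Top centre of the spindle's upright steel shaft, 28 mm above the collar. Shaft 16 mm across, its top 6 mm coned to 7 mm. The spindle turns stiffly (about 0.15 N m; light pressing does not drag it along) and stays where it is left.
- key_top (a point): On the spindle axis, level with the top of the key, 12 mm above the collar. The key, 6 mm wide, stands out on one side of the shaft to 17 mm from the axis, from the collar up to here. The knob goes on freely down to here, rests on the key, and drops home only when its keyway is over the key (about 3 degrees of play either way).
- stop_side (a point): Where the key's outer top edge lies when the spindle is at its stop (locked): on the jig's +x side, 17 mm from the axis; the fitted knob's pointer then points along the jig's +x. The key is left somewhere from 14 to 92 degrees anticlockwise (seen from above) of this, its angle not measured; the spindle can turn up to 115 degrees.
- jig: Clamping jig fixed to the bench: plywood plate 190 mm (x) by 180 mm (y from -50 to 130 mm), 16 mm thick; on it a panel (y 32 to 110 mm, top 34 mm up, straight edge along x), a fence 50 mm high behind it, and the steel spindle with its eccentric cam, 27 mm in radius. Origin: on the spindle's axis at bench level; z up.
- mallet: Mallet with wooden handle and dark head lying on the bench, about 300 mm long; not to be disturbed. Origin on its underside.
- cleaner: Clear bottle 64 mm across and 170 mm high, standing; not to be disturbed. Origin: centre of its underside.
- offcuts: Pile of two panel offcuts, 160 by 73 mm, 36 mm high; not to be disturbed. Origin: centre of its underside.
Mind the look-alikes: they are no part of the job. What is meant by the knob is not white, and is the larger of those in its own colour.

How it is judged:
By the outcome, as a careful person would: the job done as asked, in the order asked, and still so for the second after the job is handed in, with the robot touching nothing.
It also fails if it takes over 64 s, if anything falls off the work surface, if the arm or the gripper's body presses on something with over 40 N, if the wrist force passes 120 N, or if a joint passes its speed limit or range.

## Working session

There is one attempt and no reset: what is moved stays moved. The work goes in short steps, Python scripts to look and compute and a shell command to move; the robot and the scene stay as the last step left them, time stands still between calls to the robot, and variables do not carry over. Pictures are saved under pics/ and viewed, about 8 in all and at most 12, crops included, and the job is handed in when it is done.

```bash
ls; mkdir -p pics; python3 - <<'E'
from station import bot
import cv2,numpy as np
s=bot.read_state();print(s['t'],s['eef_pos'],np.round(s['eef_rot'],3).tolist(),s['gripper_width'],s['force'])
for n in ['scene','side','wrist']:
    im=bot.snapshot(n);cv2.imwrite(f'pics/{n}0.png',im)
    m=bot.camera_model(n);print(n,{k:np.round(v,4).tolist() if k!='name' else v for k,v in m.items()})
E
```

```text
pics
0.0 [ 6.49462325e-01 -2.48857243e-05  2.30211870e-01] [[-0.002, 1.0, 0.0], [-0.0, 0.0, -1.0], [-1.0, -0.002, 0.0]] 0.08549690599509731 [0.01461401 0.987126   0.06217884]
scene {'camera_matrix': [[544.7405, 0.0, 325.8455], [0.0, 544.7405, 243.8145], [0.0, 0.0, 1.0]], 'pose': [[0.5406, 0.7217, -0.4322, 1.1107], [0.8413, -0.4653, 0.2753, -0.3359], [-0.0024, -0.5125, -0.8587, 1.1491], [0.0, 0.0, 0.0, 1.0]]}
side {'camera_matrix': [[522.5028, 0.0, 318.9483], [0.0, 522.5028, 234.738], [0.0, 0.0, 1.0]], 'pose': [[-0.9709, -0.1448, 0.1909, 0.3471], [-0.2395, 0.61, -0.7553, 0.845], [-0.0071, -0.779, -0.6269, 0.7342], [0.0, 0.0, 0.0, 1.0]]}
wrist {'camera_matrix': [[341.6121, 0.0, 319.7851], [0.0, 341.6121, 237.3706], [0.0, 0.0, 1.0]], 'T_tool_cam': [[0.0003, -0.3083, 0.9513, -0.1426], [1.0, 0.0004, -0.0002, 0.0001], [-0.0003, 0.9513, 0.3083, -0.0782], [0.0, 0.0, 0.0, 1.0]]}
```

View pics/scene0.png

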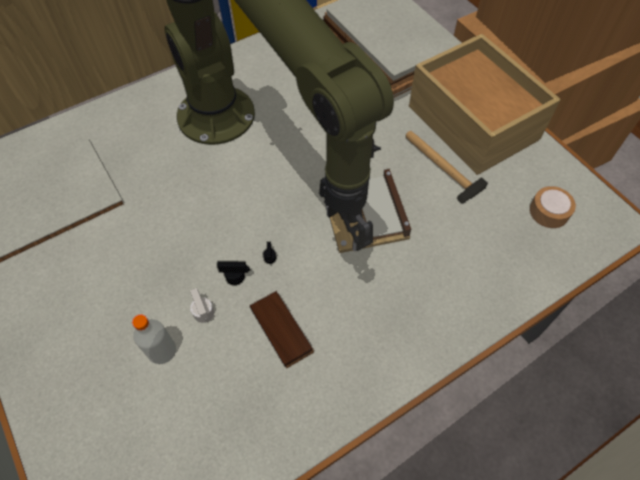

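View pics/side0.png

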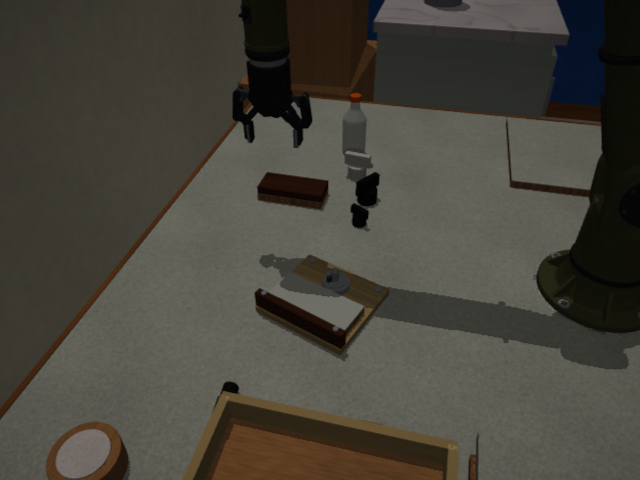

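The candidates are a large black knob (scene 234,270; side 367,190), a small black knob (scene 270,253; side 359,216) and a white knob (scene 201,305; side 357,163). By the description it is the large black one. Next I'll check it in a close crop.

```bash
python3 - <<'E'
import cv2,numpy as np
a=cv2.imread('pics/scene0.png');b=cv2.imread('pics/side0.png')
def c(im,x,y,w,h,s=None):
    return cv2.resize(im[y:y+h,x:x+w],(400,300),interpolation=cv2.INTER_CUBIC)
o=np.vstack([np.hstack([c(a,190,230,100,75),c(b,325,150,80,60)]),np.hstack([c(b,240,240,160,120),c(a,310,160,120,90)])])
o=cv2.convertScaleAbs(o,alpha=1.5,beta=20)
cv2.imwrite('pics/crop1.png',o)
E
```

```text
(no output)
```

View pics/crop1.png

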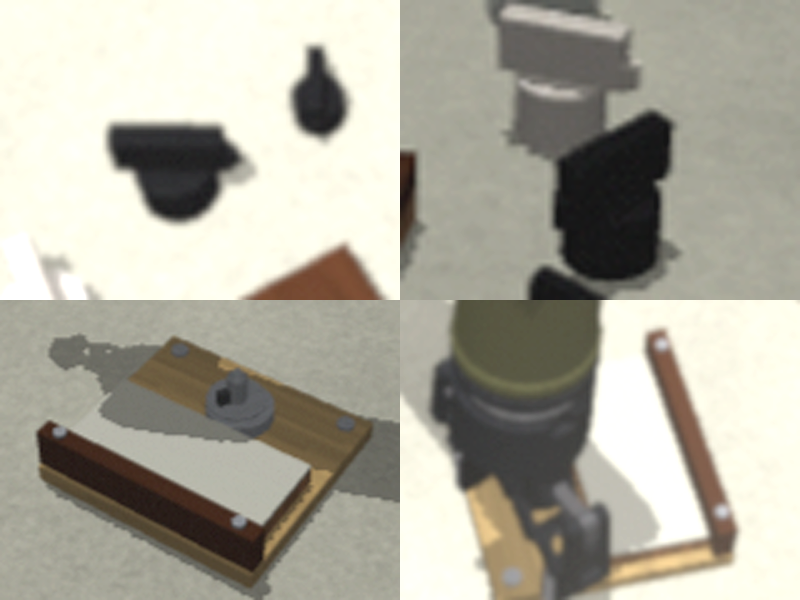

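View pics/wrist0.png

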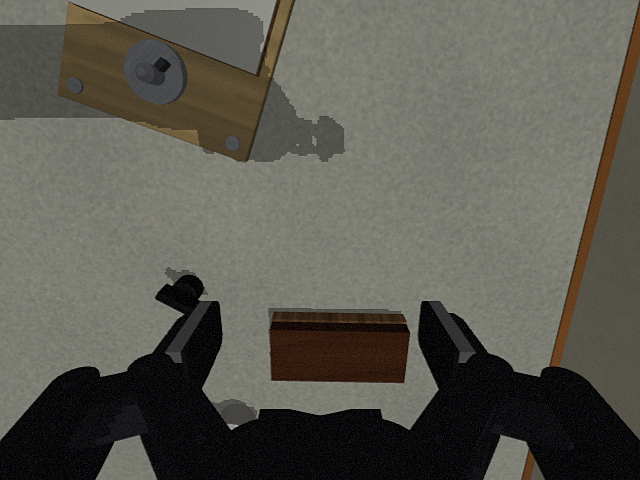

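The crop confirms it: the large black knob has its pointer towards the right in the scene view, near (249,269). In the wrist view the spindle shaft is at (148,72), with the key to its upper right at (162,65). The jig plate's front corners are near (60,94) and (247,160). Next I'll turn these into positions.

```bash
cat > h.py <<'E'
from station import bot
import numpy as np,cv2
def cam(n,s=None):
    m=bot.camera_model(n);K=m['camera_matrix']
    if n!='wrist': return np.array(K),np.array(m['pose'])
    s=s or bot.read_state();T=np.eye(4);T[:3,:3]=s['eef_rot'];T[:3,3]=s['eef_pos']
    return np.array(K),T@np.array(m['T_tool_cam'])
def ray(c,p):
    K,T=c;d=T[:3,:3]@np.linalg.solve(K,[p[0],p[1],1]);return T[:3,3],d/np.linalg.norm(d)
def plane(c,p,z):
    o,d=ray(c,p);return o+d*(z-o[2])/d[2]
def tri(*cp):
    A=np.zeros((3,3));b=np.zeros(3);R=[ray(c,p) for c,p in cp]
    for o,d in R:
        M=np.eye(3)-np.outer(d,d);A+=M;b+=M@o
    x=np.linalg.solve(A,b);return x,[round(1e3*np.linalg.norm((np.eye(3)-np.outer(d,d))@(x-o)),1) for o,d in R]
def proj(c,X):
    K,T=c;q=T[:3,:3].T@(np.array(X)-T[:3,3]);q=K@q;return q[:2]/q[2]
E
python3 - <<'E'
from h import *
np.set_printoptions(precision=4,suppress=True)
S,D,W=cam('scene'),cam('side'),cam('wrist')
print('bar edge scene',plane(S,(217,261.3),.066),plane(S,(245.5,261.3),.066))
print('bar side',plane(D,(356,181),.066),plane(D,(379,173),.066))
print('tri barL', tri((S,(217,261.3)),(D,(379,173))),tri((S,(245.5,261.3)),(D,(356,181))))
for sc in [(231,268)]:pass
a=plane(W,(60,94),.016);b=plane(W,(247,160),.016);print('plate',a,b,np.degrees(np.arctan2(*(b-a)[1::-1])),np.linalg.norm(b-a))
print('shaft wrist',plane(W,(146,72),.060),'side',plane(D,(240+238/2.5,240+(375-300)/2.5),.06), tri((W,(146,72)),(D,(335.2,270))))
e1=plane(W,(68,3),.034);e2=plane(W,(258,75),.034);print('edge',e1,e2,np.degrees(np.arctan2(*(e2-e1)[1::-1])))
print('key', plane(W,(163,65),.044))
im=bot.snapshot('scene')
for n,im,box in (('S',cv2.imread('pics/scene0.png'),(205,240,290,300)),('D',cv2.imread('pics/side0.png'),(345,160,390,235))):
    x0,y0,x1,y1=box;m=(im[y0:y1,x0:x1].max(2)<60).astype(np.uint8)
    k,l,st,ce=cv2.connectedComponentsWithStats(m)
    for i in range(1,k):
        if st[i,4]>30: print(n,st[i]+[x0,y0,0,0,0],ce[i]+[x0,y0])
E
```

```text
bar edge scene [ 0.4703 -0.2217  0.066 ] [ 0.5054 -0.1672  0.066 ]
bar side [ 0.5142 -0.1744  0.066 ] [ 0.4673 -0.2213  0.066 ]
tri barL (array([ 0.4684, -0.2219,  0.0649]), [np.float64(1.2), np.float64(1.2)]) (array([ 0.5111, -0.1674,  0.0721]), [np.float64(2.2), np.float64(2.2)])
plate [0.3977 0.1081 0.016 ] [0.5747 0.0456 0.016 ] -19.443462804863945 0.18776914310895887
shaft wrist [0.5045 0.1214 0.06  ] side [0.4967 0.1293 0.06  ] (array([0.4995, 0.1219, 0.052 ]), [np.float64(1.3), np.float64(1.3)])
edge [0.4341 0.1785 0.034 ] [0.5934 0.1225 0.034 ] -19.377228243636594
key [0.5127 0.1291 0.044 ]
S [264 242  12  22 178] [269.2584 254.1798]
S [218 262  32  23 518] [233.4073 271.1255]
D [ 345  160   35   71 1353] [362.8004 191.8596]
```

Estimates so far:
- **Knob:** axis about (0.494, -0.200), bar and pointer at about 54°, bar top measured at about 66 mm.
- **Spindle:** about (0.503, 0.124), jig yaw about -19.4°, key about 50° anticlockwise of the stop.

I'll hover over the knob and look again from close by.

```bash
python3 -m pendant '[[45,-20,-25,-4,-0.08],[45,-40,-52,-8,-0.16],[45,-62,-80,-12,-0.25],[45,-85,-110,-16,-0.34],[45,-108,-140,-20,-0.44],[45,-130,-168,-25,-0.53],[45,-145,-188,-29,-0.6],[45,-155,-200,-30,-0.63],[45,-155,-200,-30,-0.63],[45,-155,-200,-30,-0.63]]'
python3 - <<'E'
from h import *
s=bot.read_state();print(s['eef_pos'],s['gripper_width']);np.save('k1.npy',np.array([*s['eef_pos'],*np.ravel(s['eef_rot'])]))
cv2.imwrite('pics/w1.png',bot.snapshot('wrist'))
W=cam('wrist',s);print(proj(W,[.494,-.2,.066]))
S=cam('scene');print('white',plane(S,(201,305),.03),'small',plane(S,(269,254),.02),'bottle',plane(S,(141,322),.165))
E
```

```text
t: 1.03
eef_pos: [0.4954, -0.1997, 0.2016]
eef_rot: [[0.001, 0.808, -0.589], [0.001, -0.589, -0.808], [-1.0, 0.0, -0.001]]
force: [0.2, 0.7, -0.0]
gripper_width: 0.0453
[ 0.49536982 -0.19967757  0.20157626] 0.04525071259755657
[317.98317101 225.45020433]
white [ 0.53005583 -0.29896258  0.03      ] small [ 0.49257967 -0.1033178   0.02      ] bottle [ 0.56959977 -0.41721374  0.165     ]
```

View pics/w1.png

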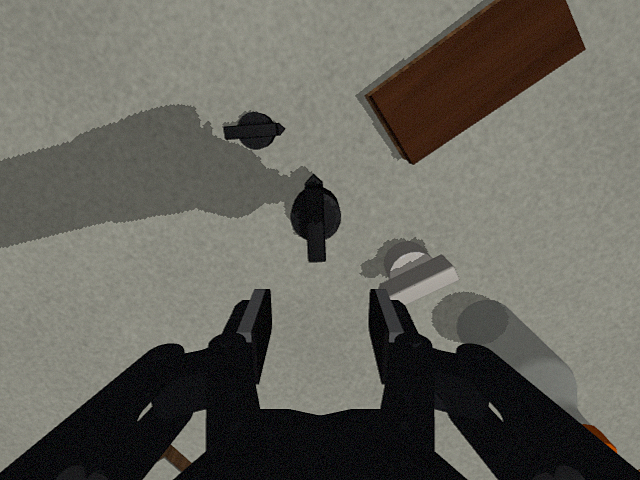

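The wrist view shows the large black knob at (316,213), with its bar from about (315,187) to (317,262) and the pointer up at (314,176). The small black knob is at (258,130), the white one at (415,275) and the offcuts at the upper right.

```bash
python3 - <<'E'
from h import *
np.set_printoptions(precision=4,suppress=True)
v=np.load('k1.npy');s=dict(eef_pos=v[:3],eef_rot=v[3:].reshape(3,3));W=cam('wrist',s);S,D=cam('scene'),cam('side')
im=cv2.imread('pics/w1.png').max(2)
for r in (*range(172,190,3),*range(192,265,6)):
    c=np.where(im[r,280:350]<42)[0]+280
    print(r,c.min() if len(c) else None,c.max() if len(c) else None,end=' | ')
a=plane(W,(317,261.5),.066);print('\nbar end',a)
p=plane(W,(314,175.5),.036);print('pointer',p)
d=p-a;print(np.degrees(np.arctan2(d[1],d[0])),np.hypot(d[0],d[1]), 'axis',a[:2]+d[:2]/np.hypot(*d[:2])*.033)
print('height: ',tri((W,(317,261.5)),(S,(218.5,264.5))),)
E
```

```text
172 None None | 175 312 314 | 178 309 318 | 181 307 321 | 184 305 322 | 187 305 322 | 192 301 330 | 198 296 335 | 204 293 337 | 210 292 339 | 216 291 340 | 222 292 339 | 228 294 337 | 234 299 332 | 240 308 324 | 246 308 324 | 252 308 324 | 258 308 325 | 264 None None | 
bar end [ 0.474 -0.226  0.066]
pointer [ 0.5134 -0.1672  0.036 ]
56.16446501752168 0.0708127435207663 axis [ 0.4923 -0.1986]
height:  (array([ 0.4763, -0.2241,  0.0652]), [np.float64(3.1), np.float64(3.1)])
```

```bash
python3 -m pendant '[[45,-1,0,-30,0.02],[45,-2,1,-60,0.035],[45,-2,1,-90,0.035],[45,-2,1,-115,0.035],[45,-2,1,-135,0.035],[45,-2,1,-150,0.035],[45,-2,1,-158,0.035],[45,-2,1,-162,0.035],[45,-2,1,-162,0.035]]' && python3 -m pendant '[[5,0,0,0,0],[5,0,0,0,0],[5,0,0,0,0],[5,0,0,0,0],[5,0,0,0,0],[5,0,0,0,0],[5,0,0,0,0],[5,0,0,0,0]]'
```

```text
t: 1.83
eef_pos: [0.4936, -0.1978, 0.0389]
eef_rot: [[-0.001, 0.83, -0.558], [0.001, -0.558, -0.83], [-1.0, -0.001, -0.0]]
force: [-0.1, -0.3, -0.6]
gripper_width: 0.0447
t: 2.5
eef_pos: [0.4937, -0.1991, 0.0402]
eef_rot: [[0.001, 0.828, -0.56], [-0.0, -0.56, -0.828], [-1.0, 0.001, -0.001]]
force: [-0.4, 1.6, 6.3]
gripper_width: 0.0149
```

```bash
python3 -m pendant '[[5,0,0,8,0],[5,0,0,25,0],[5,0,0,50,0],[5,0,0,80,0],[5,0,0,105,0],[5,0,0,110,0]]' && python3 -m pendant '[[5,-2,15,0,0],[5,-6,45,0,0],[5,-11,75,0,0],[5,-15,105,0,0],[5,-19,135,0,0],[5,-23,165,0,0],[5,-27,195,0,0],[5,-31,225,0,0],[5,-34,245,0,0],[5,-36,257,0,0]]' && python3 -m pendant '[[5,0,0,0,0],[5,0,0,0,0]]'
python3 - <<'E'
from h import *
s=bot.read_state();np.save('k2.npy',np.array([*s['eef_pos'],*np.ravel(s['eef_rot'])]))
im=bot.snapshot('wrist');cv2.imwrite('pics/w2.png',im)
W=cam('wrist',s);print(proj(W,[.503,.1235,.06]))
E
```

```text
t: 3.0
eef_pos: [0.4952, -0.2002, 0.1539]
eef_rot: [[0.007, 0.828, -0.561], [-0.002, -0.561, -0.828], [-1.0, 0.007, -0.002]]
force: [0.9, -0.5, -0.9]
gripper_width: 0.0153
t: 3.83
eef_pos: [0.4556, 0.0608, 0.1484]
eef_rot: [[-0.002, 0.83, -0.557], [0.0, -0.557, -0.83], [-1.0, -0.002, 0.001]]
force: [0.5, -0.3, -0.6]
gripper_width: 0.0146
t: 4.0
eef_pos: [0.4564, 0.0577, 0.1486]
eef_rot: [[-0.001, 0.829, -0.559], [-0.001, -0.559, -0.829], [-1.0, -0.001, 0.001]]
force: [0.8, 0.1, -1.7]
gripper_width: 0.0148
[321.90042918 122.73345725]
```

View pics/w2.png

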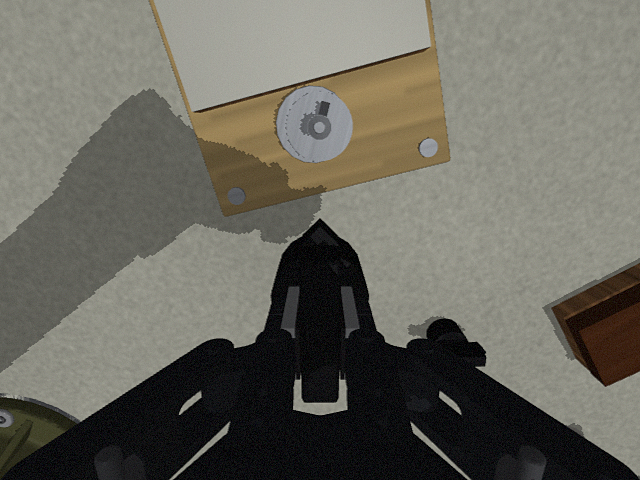

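The wrist view shows the knob held with its pointer up at (320,222). The spindle top is at (319,127), the key is the dark mark at (325,108), and the plate's front corners are (225,215) and (449,160). Next I'll measure these.

```bash
python3 - <<'E'
from h import *
np.set_printoptions(precision=4,suppress=True)
v=np.load('k2.npy');s=dict(eef_pos=v[:3],eef_rot=v[3:].reshape(3,3));W=cam('wrist',s);S,D=cam('scene'),cam('side')
im=cv2.imread('pics/w2.png');g=im.max(2)
m=np.zeros_like(g);m[95:122,305:345]=(g[95:122,305:345]<90)
k,l,st,ce=cv2.connectedComponentsWithStats(m);i=1+st[1:,4].argmax();print('key',st[i],ce[i])
print(cv2.minAreaRect(np.argwhere(l==i)[:,::-1].astype(np.float32)))
print(g[112:142:2,302:342:2])
a=plane(W,(225,215),.016);b=plane(W,(449,160),.016);u=(b-a)/np.linalg.norm(b-a);th=np.degrees(np.arctan2(u[1],u[0]))
print('yaw',th,'axis from plate',(a+b)/2+.05*np.array([-u[1],u[0],0]),np.linalg.norm(b-a))
ax=plane(W,(319.5,127),.06);print('axis',ax)
print('tri',tri((W,(319.5,127)),(D,(335.2,270))))
kc=plane(W,ce[i],.044);print('keyc',kc,'dir',np.degrees(np.arctan2(*(kc-ax)[1::-1])),np.linalg.norm((kc-ax)[:2]))
# knob pose in hand
p=plane(W,(320,219.5),.1486-.0402+.036)
print('pointer tip',p, p-s['eef_pos'])
E
```

```text
key [318 101  12  15 120] [323.5917 108.1667]
((323.5882568359375, 108.1470718383789), (8.48874568939209, 13.581995010375977), 14.03624439239502)
[[151 160 146 155 157 147 168  99  93  64  70  69  57 149 156 157 162 157
  154 162]
 [160  93 144 111  94  97 102 103  92  84  69  61  57 149 155 156 157 154
  158 155]
 [160 115 103 102  99 107 107  96 101 109 107 135  94 159 151 159 155 161
  159 160]
 [154  91  94  97  98  96 101 101 102 105 103 106 103 143 156 163 162 154
  160 156]
 [ 99 102  97 103 102  91 101  93 102 104 104 108 108 101 159 162 153 156
  160 159]
 [118 101 103 110  94  92  93  98 154 163 118 102 109 112 147 161 155 158
  160 155]
 [ 98 100 104 101  91  91 104 164 154 157 160 118 110 113 102 157 155 160
  157 158]
 [ 96 103 101  97  91  90 144 154 154 155 155 146 113 111 100 158 158 160
  157 157]
 [101 102 103 100  91  92 141 151 154 154 154 140 109 105  98 158 161 163
  158 157]
 [ 93 105 101  97  93  94  90 158 152 153 156 113 106 109 106 160 159 158
  151 155]
 [121  93  94 102  96  96  95  95 154 158 103 106 108 107 144 157 161 159
  161 158]
 [151  98 162  91  97  95  98  96  96  99 100 104 107 110 157 156 161 158
  157 153]
 [148 154 154 164 151 100  96  94  94 102  99  99 102 153 157 158 160 156
  153 162]
 [149 153 149 157 159 156 119  93  94  98 100 124 158 156 153 159 154 157
  155 157]
 [155 152 152 153 153 147 146 154 160 161 157 155 155 152 156 162 158 155
  159 155]]
yaw -20.097942840734838 axis from plate [0.5008 0.1234 0.016 ] 0.18591901750280787
axis [0.5003 0.1222 0.06  ]
tri (array([0.4993, 0.122 , 0.0529]), [np.float64(1.0), np.float64(1.0)])
keyc [0.5093 0.1307 0.044 ] dir 43.16467517840112 0.012405299968096983
pointer tip [0.4788 0.0898 0.1444] [ 0.0224  0.0321 -0.0042]
```

```bash
python3 - <<'E'
from h import *
np.set_printoptions(precision=4,suppress=True)
v=np.load('k2.npy');R=v[3:].reshape(3,3);s=dict(eef_pos=v[:3],eef_rot=R);W=cam('wrist',s)
zu=v[2]-.0402
g=cv2.imread('pics/w2.png').max(2)
print([int(x) for x in g[392:412,320]],[int(x) for x in g[210:226,320]])
for px,z in (((320,402.5),.066),((320,219.5),.036),((320,219.5),.048)):
    q=plane(W,px,zu+z)-v[:3];print(px,R.T@q*1e3)
E
```

```text
[18, 17, 26, 22, 20, 22, 10, 25, 17, 19, 68, 167, 151, 144, 147, 147, 147, 141, 143, 140] [140, 148, 142, 148, 152, 150, 150, 155, 88, 0, 0, 0, 21, 0, 7, 1]
(320, 402.5) [-25.7502   0.5962  33.5228]
(320, 219.5) [  4.1412   0.5835 -39.1262]
(320, 219.5) [ -7.8636   0.5717 -42.3351]
```

The knob is centred in the grip to about 0.5 mm. The key points at about 43° world (63° from the stop), and the pointer is at 56°, so it's already 13° anticlockwise of the key. I'll move over the spindle.

```bash
python3 -m pendant '[[5,6,9,-4,0],[5,14,21,-10,0],[5,22,33,-16,0],[5,30,45,-22,0],[5,37,55,-27,0],[5,41,61,-30,0],[5,43,64,-31,0],[5,43.5,65,-31,0],[5,43.5,65,-31,0],[5,43.5,65,-31,0]]'; python3 -m pendant '[[5,0,0,0,0],[5,0,0,0,0],[5,0,0,0,0],[5,0,0,0,0]]'
python3 - <<'E'
from h import *
s=bot.read_state();print(s['eef_pos'],s['force'])
a=bot.snapshot('side');b=bot.snapshot('scene');print(bot.read_state()['eef_pos'])
D=cam('side');S=cam('scene');pa=proj(D,[.5,.122,.07]);pb=proj(S,[.5,.122,.07])
f=lambda im,p:cv2.resize(im[int(p[1])-45:int(p[1])+45,int(p[0])-60:int(p[0])+60],(400,300),interpolation=cv2.INTER_CUBIC)
cv2.imwrite('pics/c3.png',cv2.convertScaleAbs(np.hstack([f(a,pa),f(b,pb)]),alpha=1.5,beta=20))
E
```

```text
t: 4.88
eef_pos: [0.5006, 0.1223, 0.1186]
eef_rot: [[0.0, 0.828, -0.561], [-0.0, -0.561, -0.828], [-1.0, 0.0, 0.0]]
force: [0.2, 0.3, -1.6]
gripper_width: 0.0147
t: 5.22
eef_pos: [0.5005, 0.1228, 0.1185]
eef_rot: [[0.0, 0.828, -0.561], [-0.0, -0.561, -0.828], [-1.0, 0.0, -0.0]]
force: [-0.0, 0.0, -1.7]
gripper_width: 0.0151
[0.50053766 0.12275489 0.11854101] [-0.03912009  0.03581721 -1.73808562]
[0.50050746 0.12289143 0.1184474 ]
```

View pics/c3.png

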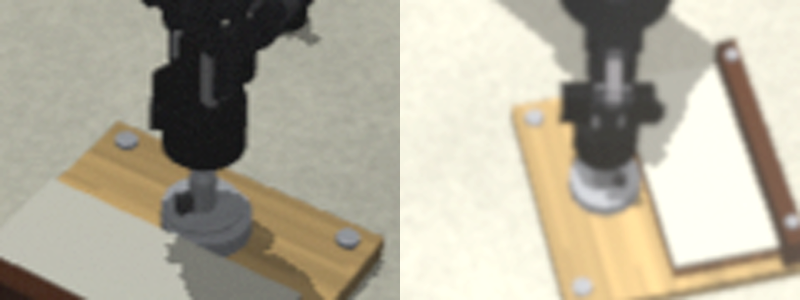

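The side crop shows the hub (centre 205) directly over the shaft (204), and the scene crop agrees to about a millimetre. I'll lower it gently.

```bash
python3 -m pendant '[[5,0,0,-4,0],[5,0,0,-9,0],[5,0,0,-13,0],[5,0,0,-16,0],[5,0,0,-18,0],[5,0,0,-19,0],[5,0,0,-20,0],[5,0,0,-21,0]]'; python3 -m pendant '[[5,0,0,-1,0],[5,0,0,-2,0],[5,0,0,-3,0],[5,0,0,-4,0]]'
```

```text
t: 5.98
eef_pos: [0.5006, 0.123, 0.0973]
eef_rot: [[0.0, 0.828, -0.561], [-0.0, -0.561, -0.828], [-1.0, 0.0, -0.0]]
force: [-0.3, 0.2, -2.1]
gripper_width: 0.0148
t: 6.32
eef_pos: [0.5006, 0.123, 0.0933]
eef_rot: [[0.0, 0.828, -0.56], [-0.0, -0.56, -0.828], [-1.0, 0.0, -0.0]]
force: [-0.7, -0.6, -1.1]
gripper_width: 0.0145
```

```bash
python3 -m pendant '[[5,0,0,-1,0],[5,0,0,-2,0],[5,0,0,-3,0],[5,0,0,-4,0]]'; python3 -m pendant '[[5,0,0,-1,0],[5,0,0,-2,0],[5,0,0,-3,0],[5,0,0,-4,0]]'
```

```text
t: 6.65
eef_pos: [0.5005, 0.123, 0.0892]
eef_rot: [[0.0, 0.828, -0.561], [-0.0, -0.561, -0.828], [-1.0, 0.0, 0.0]]
force: [-0.2, -0.3, -1.2]
gripper_width: 0.0147
t: 6.98
eef_pos: [0.5005, 0.123, 0.0852]
eef_rot: [[-0.0, 0.828, -0.56], [-0.0, -0.56, -0.828], [-1.0, 0.0, 0.0]]
force: [0.3, 0.0, -1.5]
gripper_width: 0.0148
```

Nearly free, so the alignment is good. I'll find the key top in half-millimetre steps.

```bash
python3 -m pendant '[[5,0,0,-0.5,0],[5,0,0,-1,0],[5,0,0,-1.5,0],[5,0,0,-1.5,0]]'; python3 -m pendant '[[5,0,0,-0.5,0],[5,0,0,-0.5,0]]'
```

```text
t: 7.32
eef_pos: [0.5006, 0.123, 0.084]
eef_rot: [[0.0, 0.828, -0.561], [-0.0, -0.561, -0.828], [-1.0, 0.0, 0.0]]
force: [-0.1, 0.0, -0.4]
gripper_width: 0.0151
t: 7.48
eef_pos: [0.5006, 0.123, 0.0839]
eef_rot: [[0.0, 0.828, -0.56], [-0.0, -0.56, -0.828], [-1.0, 0.0, -0.0]]
force: [-2.6, -0.2, 3.8]
gripper_width: 0.0152
```

Contact with the key top at the expected height, pressing about 5 N. I'll turn slowly clockwise.

```bash
python3 -m pendant '[[5,0,0,0,-0.02],[5,0,0,0,-0.04],[5,0,0,0,-0.06],[5,0,0,0,-0.08],[5,0,0,0,-0.1],[5,0,0,0,-0.12],[5,0,0,0,-0.12]]'; python3 -m pendant '[[5,0,0,0,-0.02],[5,0,0,0,-0.04],[5,0,0,0,-0.06],[5,0,0,0,-0.06]]'
```

```text
t: 8.07
eef_pos: [0.5004, 0.1239, 0.0837]
eef_rot: [[0.0, 0.755, -0.656], [0.001, -0.656, -0.755], [-1.0, -0.0, -0.001]]
force: [-2.3, 1.2, 5.0]
gripper_width: 0.0149
t: 8.4
eef_pos: [0.5008, 0.1232, 0.0832]
eef_rot: [[0.001, 0.714, -0.7], [-0.0, -0.7, -0.714], [-1.0, 0.001, -0.001]]
force: [-0.5, -0.1, -0.8]
gripper_width: 0.0149
```

The force vanished and z fell at 45.6°, so the keyway is over the key. I'll lower it.

```bash
python3 -m pendant '[[5,0,0,-0.7,0],[5,0,0,-1.4,0],[5,0,0,-2,0],[5,0,0,-2,0]]'
```

```text
t: 8.73
eef_pos: [0.5004, 0.1226, 0.0807]
eef_rot: [[-0.001, 0.714, -0.7], [-0.0, -0.7, -0.714], [-1.0, -0.0, 0.001]]
force: [-0.2, 0.5, -2.3]
gripper_width: 0.0152
```

```bash
python3 -m pendant '[[5,0,0,-1,-0.02],[5,0,0,-2,-0.03],[5,0,0,-3,-0.03],[5,0,0,-4,-0.03],[5,0,0,-5,-0.03],[5,0,0,-6,-0.03],[5,0,0,-7,-0.03],[5,0,0,-7,-0.03]]'; python3 -m pendant '[[5,0,0,-0.5,0],[5,0,0,-1,0],[5,0,0,-1.5,0],[5,0,0,-1.5,0]]'
```

```text
t: 9.4
eef_pos: [0.5004, 0.1228, 0.0741]
eef_rot: [[-0.0, 0.693, -0.721], [-0.0, -0.721, -0.693], [-1.0, 0.0, 0.0]]
force: [-0.7, 0.2, -1.1]
gripper_width: 0.0148
t: 9.73
eef_pos: [0.5004, 0.1229, 0.0727]
eef_rot: [[-0.0, 0.693, -0.721], [-0.0, -0.721, -0.693], [-1.0, 0.0, 0.0]]
force: [-0.6, 0.0, -1.6]
gripper_width: 0.0149
```

```bash
python3 -m pendant '[[5,0,0,-0.5,0],[5,0,0,-1,0],[5,0,0,-1,0]]'; python3 -m pendant '[[5,0,0,-0.3,0],[5,0,0,-0.3,0]]'
```

```text
t: 9.98
eef_pos: [0.5006, 0.123, 0.0722]
eef_rot: [[0.0, 0.693, -0.721], [-0.0, -0.721, -0.693], [-1.0, 0.0, -0.0]]
force: [-1.3, -0.0, 1.0]
gripper_width: 0.0147
t: 10.15
eef_pos: [0.5007, 0.1231, 0.0721]
eef_rot: [[0.0, 0.693, -0.721], [-0.0, -0.721, -0.693], [-1.0, 0.0, -0.0]]
force: [-2.7, -0.1, 4.4]
gripper_width: 0.015
```

Seated: contact at z = 0.0722, 12 mm below the key-top contact. I'll ease the pressing and turn clockwise in stages.

```bash
cat > st.py <<'E'
from h import *
s=bot.read_state();R=np.array(s['eef_rot']);print('M',np.round(s['moment'],2),'bar deg',round(np.degrees(np.arctan2(R[0,1],-R[1,1])),1))
E
python3 -m pendant '[[5,0,0,0.2,-0.02],[5,0,0,0.2,-0.05],[5,0,0,0.2,-0.08],[5,0,0,0.2,-0.11],[5,0,0,0.2,-0.14],[5,0,0,0.2,-0.17],[5,0,0,0.2,-0.2]]'; python3 st.py;python3 -m pendant '[[5,0,0,0,-0.03],[5,0,0,0,-0.06],[5,0,0,0,-0.09],[5,0,0,0,-0.12],[5,0,0,0,-0.15],[5,0,0,0,-0.18],[5,0,0,0,-0.21],[5,0,0,0,-0.24]]'; python3 st.py
```

```text
t: 10.73
eef_pos: [0.5002, 0.1239, 0.0721]
eef_rot: [[-0.0, 0.535, -0.845], [0.001, -0.845, -0.535], [-1.0, -0.001, 0.0]]
force: [-2.2, 0.5, 5.5]
gripper_width: 0.0154
M [0.19 0.75 0.18] bar deg 32.3
t: 11.4
eef_pos: [0.5003, 0.1239, 0.0721]
eef_rot: [[-0.0, 0.319, -0.948], [0.001, -0.948, -0.319], [-1.0, -0.001, -0.0]]
force: [-3.0, 1.3, 5.0]
gripper_width: 0.0147
M [0.24 0.62 0.13] bar deg 18.6
```

```bash
python3 -m pendant '[[5,0,0,0,-0.03],[5,0,0,0,-0.06],[5,0,0,0,-0.09],[5,0,0,0,-0.12],[5,0,0,0,-0.15],[5,0,0,0,-0.18],[5,0,0,0,-0.21],[5,0,0,0,-0.24],[5,0,0,0,-0.27]]'; python3 st.py;python3 -m pendant '[[5,0,0,0,-0.03],[5,0,0,0,-0.06],[5,0,0,0,-0.09],[5,0,0,0,-0.12],[5,0,0,0,-0.15],[5,0,0,0,-0.18],[5,0,0,0,-0.21],[5,0,0,0,-0.24],[5,0,0,0,-0.27]]'; python3 st.py
```

```text
t: 12.15
eef_pos: [0.5005, 0.1238, 0.0721]
eef_rot: [[0.0, 0.054, -0.999], [0.001, -0.999, -0.054], [-1.0, -0.001, -0.0]]
force: [-1.2, 1.7, 4.6]
gripper_width: 0.0149
M [0.19 0.52 0.14] bar deg 3.1
t: 12.9
eef_pos: [0.5006, 0.1238, 0.0722]
eef_rot: [[0.0, -0.214, -0.977], [0.001, -0.977, 0.214], [-1.0, -0.001, -0.0]]
force: [-1.1, 0.5, 3.9]
gripper_width: 0.0149
M [0.16 0.44 0.13] bar deg -12.4
```

Near the stop now, so smaller steps.

```bash
python3 -m pendant '[[5,0,0,0,-0.02],[5,0,0,0,-0.04],[5,0,0,0,-0.06],[5,0,0,0,-0.08],[5,0,0,0,-0.1]]'; python3 st.py;python3 -m pendant '[[5,0,0,0,-0.015],[5,0,0,0,-0.03],[5,0,0,0,-0.03]]'; python3 st.py
```

```text
t: 13.32
eef_pos: [0.5007, 0.1237, 0.0722]
eef_rot: [[0.001, -0.31, -0.951], [0.001, -0.951, 0.31], [-1.0, -0.001, -0.0]]
force: [-1.4, 2.8, 5.2]
gripper_width: 0.0151
M [0.39 0.51 0.2 ] bar deg -18.1
t: 13.57
eef_pos: [0.5007, 0.1236, 0.0721]
eef_rot: [[0.0, -0.338, -0.941], [0.001, -0.941, 0.338], [-1.0, -0.001, -0.0]]
force: [-1.8, 2.2, 5.7]
gripper_width: 0.0146
M [0.34 0.48 0.05] bar deg -19.8
```

```bash
python3 -m pendant '[[5,0,0,0,-0.015],[5,0,0,0,-0.03],[5,0,0,0,-0.03]]'; python3 st.py;python3 -m pendant '[[5,0,0,0,-0.015],[5,0,0,0,-0.03],[5,0,0,0,-0.03]]'; python3 st.py
```

```text
t: 13.82
eef_pos: [0.5007, 0.1236, 0.0721]
eef_rot: [[0.001, -0.367, -0.93], [0.001, -0.93, 0.367], [-1.0, -0.001, -0.0]]
force: [-1.9, 1.7, 5.4]
gripper_width: 0.0153
M [0.34 0.5  0.05] bar deg -21.5
t: 14.07
eef_pos: [0.5007, 0.1236, 0.0722]
eef_rot: [[0.001, -0.394, -0.919], [0.001, -0.919, 0.394], [-1.0, -0.001, -0.0]]
force: [-1.5, 2.2, 5.0]
gripper_width: 0.015
M [0.38 0.51 0.03] bar deg -23.2
```

```bash
python3 - <<'E'
from h import *
im=bot.snapshot('wrist');cv2.imwrite('pics/w4.png',im)
W=cam('wrist')
im=cv2.convertScaleAbs(im[100:430,160:480],alpha=2,beta=15)
cv2.imwrite('pics/w4c.png',cv2.resize(im,None,fx=1.8,fy=1.8))
E
```

```text
(no output)
```

View pics/w4c.png

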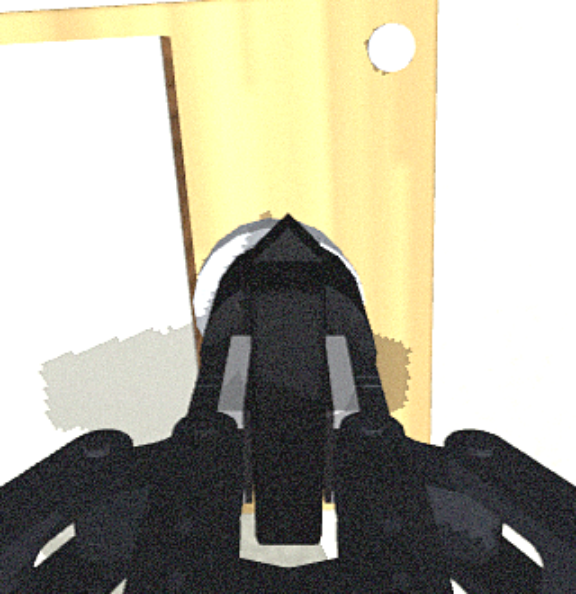

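The close view shows the knob square between the pads, with its pointer at crop (289,215). The panel edge runs from (163,38) to (197,330) and the plate's front edge from (437,10) to (430,430). Next I'll compare their angles with the pointer's.

```bash
python3 - <<'E'
from h import *
W=cam('wrist');s=bot.read_state()
g=cv2.cvtColor(cv2.imread('pics/w4.png'),cv2.COLOR_BGR2HSV);v=g[...,1].astype(int)
# plate right edge: last strongly-saturated column, subpixel-less, fit line
def fit(cols,rows,z):
    P=np.array([plane(W,(c,r),z) for c,r in zip(cols,rows)]);d=np.linalg.svd(P[:,:2]-P[:,:2].mean(0))[2][0]
    d=d*np.sign(d[0]);return np.degrees(np.arctan2(d[1],d[0])),P[0],P[-1]
rows=list(range(105,335,10));im=cv2.imread('pics/w4.png').astype(int);sat=im[...,2]-im[...,0]
c1=[np.where(sat[r,300:440]>25)[0].max()+300 for r in rows];print(c1);print('plate',fit(c1,rows,.016))
rows=list(range(125,270,10));gm=im.max(2)
c2=[240+np.argmin(np.diff(gm[r,240:280])) for r in rows];print(c2);print('panel',fit(c2,rows,.034))
R=np.array(s['eef_rot']);print('bar',np.degrees(np.arctan2(R[0,1],-R[1,1])),s['moment'],s['force'])
E
```

```text
[np.int64(402), np.int64(402), np.int64(402), np.int64(402), np.int64(401), np.int64(401), np.int64(401), np.int64(401), np.int64(401), np.int64(401), np.int64(400), np.int64(400), np.int64(400), np.int64(400), np.int64(400), np.int64(400), np.int64(400), np.int64(399), np.int64(399), np.int64(399), np.int64(399), np.int64(399), np.int64(399)]
plate (np.float64(-19.867388603387298), array([0.56608798, 0.04627253, 0.016     ]), array([0.43699624, 0.09269492, 0.016     ]))
[np.int64(248), np.int64(249), np.int64(250), np.int64(251), np.int64(252), np.int64(254), np.int64(255), np.int64(256), np.int64(257), np.int64(258), np.int64(259), np.int64(261), np.int64(272), np.int64(263), np.int64(278)]
panel (np.float64(-16.560107068538212), array([0.58828466, 0.12459644, 0.034     ]), array([0.51368958, 0.14323634, 0.034     ]))
bar -23.194768817788532 [0.35827825 0.49977995 0.0371113 ] [-1.72547417  1.91563738  5.60360014]
```

```bash
python3 -m pendant '[[5,0,0,0,-0.015],[5,0,0,0,-0.03]]'; python3 st.py;python3 -m pendant '[[5,0,0,0,-0.015]]'; python3 st.py
```

```text
t: 14.28
eef_pos: [0.5008, 0.1236, 0.0721]
eef_rot: [[0.001, -0.422, -0.907], [0.001, -0.907, 0.422], [-1.0, -0.001, -0.0]]
force: [-1.8, 2.1, 4.6]
gripper_width: 0.0147
M [0.28 0.48 0.15] bar deg -24.9
t: 14.37
eef_pos: [0.5008, 0.1236, 0.0721]
eef_rot: [[0.001, -0.435, -0.9], [0.001, -0.9, 0.435], [-1.0, -0.001, -0.0]]
force: [-1.0, 1.5, 5.5]
gripper_width: 0.0149
M [0.31 0.47 0.17] bar deg -25.8
```

```bash
python3 -m pendant '[[5,0,0,0,-0.015]]'; python3 st.py;python3 -m pendant '[[5,0,0,0,-0.015]]'; python3 st.py
python3 - <<'E'
from h import *
im=bot.snapshot('wrist');cv2.imwrite('pics/w5.png',im)
print(cv2.absdiff(im,cv2.imread('pics/w4.png'))[215:400,290:350].mean())
for n in ('w2','w4','w5'):
    im=cv2.imread(f'pics/{n}.png').max(2)
    print(n,[ (int(c.min()),int(c.max())) for r in (224,228,232,236) for c in [np.where(im[r,300:342]<30)[0]+300] if len(c)], [(int(c.min()),int(c.max())) for r in (388,392,396,400) for c in [np.where(im[r,296:346]<45)[0]+296] if len(c)])
im=cv2.imread('pics/w5.png')
cv2.imwrite('pics/w5c.png',np.hstack([cv2.resize(cv2.convertScaleAbs(cv2.imread(f'pics/{n}.png')[210:410,250:390],alpha=3,beta=20),None,fx=2.8,fy=2.8,interpolation=cv2.INTER_CUBIC) for n in ('w2','w5')]))
E
```

```text
t: 14.45
eef_pos: [0.5008, 0.1236, 0.0722]
eef_rot: [[0.001, -0.449, -0.894], [0.001, -0.894, 0.449], [-1.0, -0.001, -0.0]]
force: [-0.7, 2.4, 5.4]
gripper_width: 0.0152
M [0.36 0.37 0.24] bar deg -26.7
t: 14.53
eef_pos: [0.5009, 0.1236, 0.0721]
eef_rot: [[0.001, -0.462, -0.887], [0.001, -0.887, 0.462], [-1.0, -0.001, -0.0]]
force: [-0.9, 2.0, 5.2]
gripper_width: 0.0147
M [0.48 0.38 0.44] bar deg -27.5
7.7293093093093095
w2 [(314, 325), (310, 329), (306, 333), (303, 336)] [(302, 338), (302, 337), (302, 337), (303, 336)]
w4 [(314, 326), (310, 330), (306, 333), (302, 337)] [(302, 338), (302, 338), (302, 338), (303, 337)]
w5 [(313, 325), (310, 329), (305, 334), (302, 336)] [(302, 338), (302, 338), (302, 338), (304, 337)]
```

View pics/w5c.png

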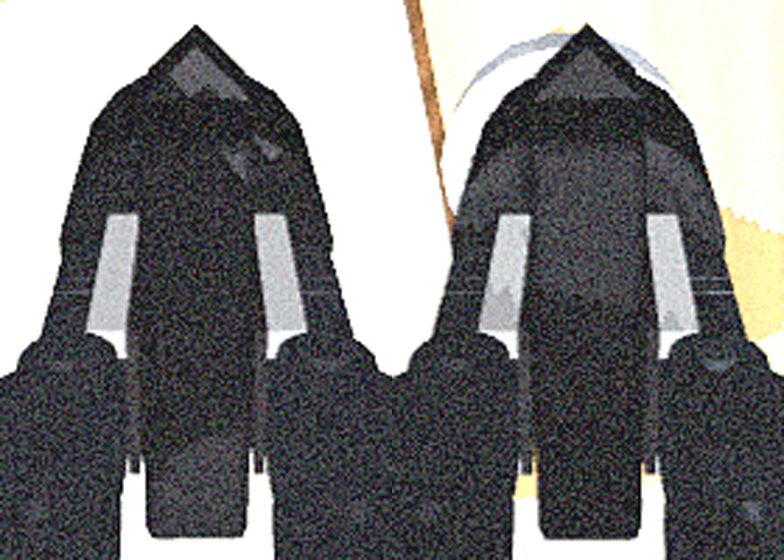

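The grip hasn't slipped: the pointer and bar sit the same in the jaws before and after. Mz rose from about 0.15 to 0.44 N m, so this is the stop. I'll relax the torque a little within the key's play, without turning the spindle back.

```bash
python3 -m pendant '[[5,0,0,0.2,0.015],[5,0,0,0.3,0.03]]'; python3 st.py;python3 -m pendant '[[5,0,0,0.1,0.015]]'; python3 st.py
```

```text
t: 14.75
eef_pos: [0.5007, 0.1235, 0.0722]
eef_rot: [[0.0, -0.434, -0.901], [0.001, -0.901, 0.434], [-1.0, -0.001, -0.0]]
force: [-0.7, 2.6, 3.7]
gripper_width: 0.015
M [0.54 0.21 0.  ] bar deg -25.7
t: 14.83
eef_pos: [0.5007, 0.1234, 0.0721]
eef_rot: [[0.0, -0.42, -0.908], [0.001, -0.908, 0.42], [-1.0, -0.001, -0.0]]
force: [-0.9, 1.8, 2.4]
gripper_width: 0.0151
M [ 0.6   0.16 -0.01] bar deg -24.8
```

```bash
python3 -m pendant '[[5,0,0,0.1,0.015],[5,0,0,0.1,0.02]]'; python3 st.py; python3 -m pendant '[[16,0,0,0,0],[20,0,0,0,0],[30,0,0,0,0],[38,0,0,0,0],[38,0,0,0,0],[38,0,0,0,0]]'; python3 -m pendant '[[38,0,0,3,0],[38,0,0,8,0],[38,0,0,20,0],[38,0,0,40,0],[38,0,0,65,0],[38,0,0,90,0],[38,0,0,110,0],[38,0,0,120,0],[38,0,0,120,0],[38,0,0,120,0]]'
python3 - <<'E'
from h import *
s=bot.read_state();np.save('k6.npy',np.array([*s['eef_pos'],*np.ravel(s['eef_rot'])]))
cv2.imwrite('pics/w6.png',bot.snapshot('wrist'));a=bot.snapshot('side')
c=cv2.imread('pics/w6.png')[60:360,170:470]
cv2.imwrite('pics/w6c.png',cv2.convertScaleAbs(np.hstack([c,cv2.resize(a[225:355,240:400],(369,300),interpolation=cv2.INTER_CUBIC)]),alpha=1.4,beta=15))
E
```

```text
t: 15.0
eef_pos: [0.5006, 0.1231, 0.0722]
eef_rot: [[0.0, -0.402, -0.916], [0.0, -0.916, 0.402], [-1.0, -0.0, 0.0]]
force: [-0.7, 3.4, 2.1]
gripper_width: 0.0151
M [ 0.6   0.08 -0.03] bar deg -23.7
t: 15.5
eef_pos: [0.5004, 0.1226, 0.072]
eef_rot: [[-0.0, -0.403, -0.915], [-0.001, -0.915, 0.403], [-1.0, 0.001, 0.0]]
force: [0.2, -0.3, -0.5]
gripper_width: 0.0379
t: 16.33
eef_pos: [0.5006, 0.123, 0.1925]
eef_rot: [[0.001, -0.402, -0.915], [0.0, -0.915, 0.402], [-1.0, -0.0, -0.001]]
force: [0.0, -0.3, -0.5]
gripper_width: 0.0379
```

View pics/w6c.png

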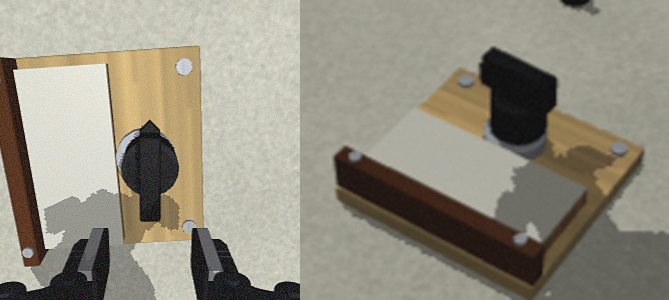

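The knob stands on the collar with the gripper clear and the pointer roughly along the panel edge. In the wrist crop the pointer is at (149,122), the bar's rear end at (150,220), the panel edge (108,65) to (124,240), and the plate edge (199,47) to (203,238). Next I'll check the angle and the height.

```bash
python3 - <<'E'
from h import *
np.set_printoptions(precision=4,suppress=True)
v=np.load('k6.npy');W=cam('wrist',dict(eef_pos=v[:3],eef_rot=v[3:].reshape(3,3)));D=cam('side');o=np.array([170,60])
an=lambda a,b:np.degrees(np.arctan2(*(a-b)[1::-1]))
P=lambda p,z:plane(W,np.array(p)+o,z)
print('plate',an(P((199,48),.016),P((203,238),.016)),'panel',an(P((107,67),.034),P((123,235),.034)))
im=cv2.imread('pics/w6.png').max(2)
for r in (183,187,190,262,266,270,274,278):
    c=np.where(im[r,300:342]<40)[0]+300;print(r,c.min(),c.max(),end=' | ')
print('\nknob',P((149.5,121),.07),P((150,220.5),.098),an(P((149.5,121),.07),P((150,220.5),.098)))
f=lambda x,y:(240+(x-300)*160/369,225+y*130/300)
# side: bar top ends, left/high end (490,48) and right (555,78)
for p in ((488,50),(555,80)): print('side bar end',plane(D,f(*p),.098))
print('tri bar end (rear)',tri((W,np.array((150,220.5))+o),(D,f(555,82))))
print(bot.read_state()['t'],bot.read_state()['eef_pos'])
E
```

```text
plate -19.89456048825412 panel -20.18154887318254
183 316 322 | 187 312 326 | 190 309 329 | 262 310 330 | 266 310 330 | 270 310 330 | 274 310 330 | 278 310 330 | 
knob [0.5365 0.1066 0.07  ] [0.4711 0.135  0.098 ] -23.41332869004183
side bar end [0.5274 0.1123 0.098 ]
side bar end [0.4669 0.1359 0.098 ]
tri bar end (rear) (array([0.4682, 0.1352, 0.0944]), [np.float64(1.3), np.float64(1.3)])
16.4333 [0.4996 0.1227 0.1909]
```

```bash
python3 -c "
from station import bot
print(bot.job_done())"
```

```text
the job is handed in; nothing more can be done
None
```

The knob is on the spindle, fully home and turned clockwise to the stop. It was released and handed in at about 16.4 s. The pointer ended about 3° off the panel edge.

- **Fitting:** I picked up the large black knob and lowered it onto the spindle. It rested on the key at the expected height. With about 5 to 7 N of pressing I turned it slowly clockwise until the force vanished, and it went 12 mm further down to the collar.
- **Locking:** I turned it clockwise until the resisting torque rose from about 0.15 to 0.44 N m, which I took as the stop. I then eased back about 4° inside the key's play, with torque near zero, and let go. The upward force reading on the tool stayed below about 6 N throughout.
- **Final look:** The gripper was clear and the knob upright on the collar. The rear end of the bar measured 94 mm above the bench against an expected 98 mm, within the error of that two-view check.
- **Disagreement:** The pointer measured -23.4° against -20.0° for the panel and plate edge, about 3° past the edge. The stop was also felt about 6.5° later than the edge angle. I put both down to play in the bore and keyway, because the key itself is hidden under the knob. I left it there rather than grip it again.
- **Other objects:** I kept the arm clear of the mallet, bottle and offcuts, but took no final picture of all of them.

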